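Stone the core's face and hold it lifted out of its nest

ROBOT

A 6-joint arm with a two-finger parallel gripper is mounted at the origin on a cart in front of the work surface, level with it; the furniture and walls round the work are solid. World frame = base frame: x ahead of the robot, y to its left, z up, the work surface at z = 0. Lengths are in mm, angles in rad, forces in N, time in s.
With the tool pointing down it reaches from about 300 to 775 mm from the base axis. Payload 14.6 kg.
Tool frame: the origin (TCP) lies on the front face of the gripper's body, between the roots of the fingers; the fingertips stand 97 mm ahead of it and the grasp point (between the pads) lies 78 mm ahead of it; z points along the fingers, y is the direction in which the jaws open and shut (so a half turn about z gives the same grasp; the last joint's range is limited). The gripper opens to 94 mm and grips with 3 to 60 N. Pads are 16 mm wide; open, the fingers measure 119 mm over their backs; the gripper's body (75 mm by 177 mm) begins 78 mm behind the grasp point.
Start: joints at [1.095, 0.3, 1.521, -0, 1.321, -0.067], TCP at [218.626, 504.671, 302.646] pointing down, gripper open.
Joint ranges: [-3.03, 3.03], [-0.79, 2.21], [0.23, 2.52], [-1.04, 4.18], [0, 3.07], [-2.55, 2.55]. Speed limits (rad/s): [2.22, 2.22, 2.57, 3.14, 3.14, 3.14].

INTERFACE

Orientations are given as [roll, pitch, yaw] about the fixed x, y, z axes, in that order (R = Rz(yaw) Ry(pitch) Rx(roll)).
In Python, from cell import manip, eyes, finder gives the robot as it stands.
- The arm moves only by the tool drive_tool, never from a script. Its argument "rows" is a list of rows, each an object with "offset": the shift along the tool's x, y, z in mm, a list of three; "spin": the turn about the tool's z in degrees; "jaw": the finger opening in mm, from 0 to 94. In form: [{"offset": [dx, dy, dz], "spin": spin, "jaw": jaw}, ...]. A call has 1 to 20 rows; each row shifts and turns the commanded pose from where the row before left it, along the tool's axes as they then stand; what a row does not reach is not made up. A row lasts 1/10 s, in which the tool goes at most 50 mm and 8.59 degrees, less where a joint would pass 70% of its speed; a pose out of reach is approached as far as the arm can. A call is refused whole if a number of a shift passes 50 or a number of a turn 8.59, either way. A call with a gripper value outside its range is refused whole. The fingers move at their own pace and stop on an object; "force" is the grip in N (left out, the last holds). Time passes only in rows, so rows that do not move let the fingers close. It gives the time, the measured TCP pose, the force and the opening at its end, in the units of the state.
- manip.read_state(): the state, without advancing time (a new reading comes with each control period).
- eyes.camera(name): name is "side" or "top"; returns a dict with "color" (420x560x3 uint8, blue, green, red), "depth" (420x560 float32, mm along the optical axis (not along the pixel's ray), 0 where there is no reading), "vfov" (degrees; the focal length in pixels is half the picture's height over the tangent of half this angle, whatever the lens; pixels are square), "cx", "cy" (the principal point, pixels), "rvec" (rotation vector, rad) and "tvec" (3), from world to camera coordinates, as OpenCV has them. Camera axes: x right, y down, z forward; pixel columns grow to the right and rows downward; lengths in mm; the calibration is good to about 2 mm. A picture is of the moment at which its call begins.
- manip.sign_off(): hands the job in, once; it reports no verdict.
Trained networks look in the newest picture that a camera, given by its name, has taken for a name from the list of things; names that differ only in an ending like _2 or _b are one class to them, and where a whole thing is asked for, a point or a joint stands for the part that bears it (a point fixed in the world has none). Each returns a list of dicts, best first, with "p" (0 to 1); they miss things now and then, are a little off and sometimes report something else, mostly with a low value. They report only what shows in the picture. A call takes as long as a camera call. They do not tell look-alikes from the thing itself.
- finder.find_in(camera, target): "uv" ([column, row] in pixels, amid what is visible of it).
The state is a dict: "clock": time; "joints": joint angles; "qd": joint speeds; "effort": joint torques, N m; "eef_pos": TCP position; "eef_rot": TCP orientation; "wrist_force": force on the tool from outside, world axes, zero at the start; "moment": the same for the moment, N m; "finger_gap": finger opening in mm.
Only numpy, scipy, OpenCV 4.12 (cv2) and the standard library are available. Lean on these libraries where they do the work, as an engineer would, in place of code of your own. Each camera call takes 0.05 s, during which the arm holds its last target. There are 200 camera calls.

TASK

A ferrite core bar sits in the nest of the small lapping fixture. Take the hone out of its wooden box and draw it along the bar's top face, flat, centred and with light steady pressure over the whole length, starting at the lever end and pushing towards the solid stop at the other end; then set the hone back down in its box. Last, lift the bar out of the nest for inspection: swing the spring-loaded lift lever up until it stands straight up, where its cams lift highest, and finish while still holding the lever there, with the bar on the raised table and the spare bars left alone.

Things in the scene. Friction and masses are not known exactly. Their poses are not given: they have to be found in the camera images.
- lap_fixture: Fixture fixed to the bench: steel base 92 (x) x 200 (y) x 12 mm, two aluminium end blocks and two nest rails between them, tops 68 mm high. Origin: underside, below the nest's middle; z up. Nest and core run along its y. Lift lever, gears and a small spring plunger at its -y end; the block at +y, with a steel plate on top, is the solid stop. Stands left or right, yaw varies.
- lift_lever (a joint): Lever angle (rad) about the fixture's y. 0 = rest: leaning to the fixture's -x, 1.40 rad from upright. Grows as the handle swings up and over towards +x. At 1.40 it stands straight up and the geared twin cams lift most (8.3 mm); beyond (end 2.0) the lift falls again. A spring pulls it back to 0: 1 to 3 N at the handle, about 2 N upright; let go, it falls back.
- lever_grip (a point): Centre of the black revolving crank handle, 22 mm thick, 44 mm long, that sticks out sideways (towards the fixture's -y) from the end of the 10 mm steel lever; its axis is parallel to the fixture's y and it spins freely on its pin. 85 mm from the shaft axis; at rest 40 mm above the bench and 84 mm from the shaft towards -x; upright 111 mm up.
- fixture_shaft (a point): Fixed point on the lever's turning axis (parallel to the fixture's y), level with the middle of the crank handle: at the fixture's (-17, -134, 26) mm.
- core: Dark grey ferrite bar 28 (x) x 126 (y) x 20 mm, 0.3 kg, loose in the nest with 1.5 mm play, on the lift table. Origin: centre of its underside, 55 mm above the bench at rest, so its top face is 75 mm above the bench, 7 mm above the rails. Its x and y lie along the fixture's.
- lift_table: Steel lift table 62 x 125 x 15 mm under the core, lying loose on the cams; rises straight up as the lever swings. Origin: centre of its underside, 40 mm above the bench at rest.
- hone: Hand hone, 0.16 kg: stone 36 (x) x 50 (y) x 8 mm, 8 mm black foam, 4 mm plate, wooden handle 24 (x) x 48 (y) mm from 20 to 56 mm above the stone's underside. Grip across the 24 mm from above, fingertips over 21 mm up. Origin: centre of the stone's underside. Foam yields 5 mm at 1.5 N/mm after 1.2 N, then is solid; usual pressure: handle 3 to 4 mm below first touch.
- hone_box: Open wooden box of the hone, fixed to the bench, 60 (x) x 74 (y) x 16 mm, walls 7 mm, inside 46 x 60 mm, floor 7 mm above the bench. Origin: centre of its underside. The hone stands in it, stone down, long side along the box's y. It is on the side that the fixture does not take; yaw varies.
- spare_core_a: Spare ferrite bar like the core (28 x 126 x 20 mm), loose on the bench at the left; bystander.
- spare_core_b: Spare ferrite bar like the core (28 x 126 x 20 mm), loose on the bench behind the work; bystander.
Not all that is in view belongs to the job. Of the things that look like the hone, the middle-sized one is meant. Of the things that look like the hone_box, take the one that is farthest from the robot's base at the start.

How it is judged:
By the outcome, as a careful person would: the job done as asked, in the order asked, and still so for the second after the job is handed in, while the arm keeps its last pose, push and grip.
It also fails if it takes over 64 s, if anything falls off the work surface, if the arm or the gripper's body presses on something with over 40 N, if the wrist force passes 120 N, or if a joint passes its speed limit or range.

## Working session

There is one attempt and no reset: what is moved stays moved. The work goes in short steps, Python scripts to look and compute and a tool call to move; the robot and the scene stay as the last step left them, time stands still between calls to the robot, and variables do not carry over. Pictures are saved under pics/ and viewed, about 8 in all and at most 12, crops included, and the job is handed in when it is done.

Besides the shell and the picture viewer there is one more tool, called after "Request:" as name(argument=value, ...) on one line, values as JSON. drive_tool: Moves the arm, as the interface text tells. Its arguments: {"type":"object","properties":{"rows":{"type":"array","items":{"type":"object","properties":{"offset":{"type":"array","items":{"type":"number"}},"spin":{"type":"number"},"jaw":{"type":"number"}}}},"force":{"type":"number"}},"required":["rows"]}

```bash
ls; mkdir -p pics; cat > h.py <<'E'
import numpy as np, cv2
from cell import manip, eyes, finder
def cam(n):
    c=eyes.camera(n); R=cv2.Rodrigues(np.array(c['rvec'],float))[0]; t=np.array(c['tvec'],float).ravel()
    f=c['color'].shape[0]/2/np.tan(np.radians(c['vfov'])/2)
    return c,R,t,f
def cloud(c,R,t,f):
    d=c['depth']; v,u=np.indices(d.shape)
    P=np.stack([(u-c['cx'])/f*d,(v-c['cy'])/f*d,d],-1)
    return (P-t)@R   # world
def proj(p,c,R,t,f):
    q=R@np.array(p,float)+t; return [q[0]/q[2]*f+c['cx'],q[1]/q[2]*f+c['cy']]
E
python3 - <<'E'
from h import *
print(manip.read_state())
for n in('side','top'):
    c,R,t,f=cam(n); cv2.imwrite(f'pics/{n}0.png',c['color']); W=cloud(c,R,t,f); np.save(n+'0.npy',W)
    print(n,-R.T@t,f,c['cx'],c['cy'])
    for k in('lap_fixture','lever_grip','core','hone','hone_box','spare_core_a','lift_table'):
        for r in finder.find_in(n,k):
            u,v=map(int,r['uv']); print(k,np.round(r['uv']),round(r['p'],2),np.round(W[v,u]))
E
```

```text
pics
{'clock': 0.0, 'joints': array([ 1.09537034e+00,  3.00436904e-01,  1.52156454e+00, -1.47685269e-05,
        1.32070897e+00, -6.65883996e-02]), 'qd': array([-0.00118223,  0.00067668, -0.00040883,  0.00114914, -0.00245193,
        0.00047692]), 'effort': array([-2.25498243e-04, -5.31809199e+01, -3.52744675e+01,  7.08105974e-02,
        2.44509632e-02, -8.13506813e-05]), 'eef_pos': array([218.57902569, 504.53781387, 302.11202784]), 'eef_rot': array([-3.14047642e+00, -6.01016906e-05,  2.73275869e+00]), 'wrist_force': array([-0.17644335,  0.35290276,  0.04039621]), 'moment': array([ 0.02269598, -0.04034309,  0.04718426]), 'finger_gap': 94.06329380435596}
side [ 253.39415348 -716.2512236   648.94242289] 402.0899381807121 275.0256123649988 207.91978492559812
lap_fixture [241. 203.] 0.6 [563. 128.  52.]
lever_grip [240. 219.] 0.61 [540.  81.  38.]
core [239. 204.] 0.75 [563. 144.  40.]
core [236. 180.] 0.68 [584. 203.  75.]
hone [290. 278.] 0.98 [ 544. -187.   55.]
hone [311. 319.] 0.66 [ 529. -298.   56.]
hone_box [235. 265.] 0.79 [474. -48.   8.]
hone_box [288. 294.] 0.63 [ 540. -183.    6.]
spare_core_a [183. 181.] 0.64 [470. 363.  20.]
spare_core_a [346. 246.] 0.57 [ 735. -120.   20.]
top [ 502.35914616   28.95356948 1323.2443001 ] 423.15847853860294 278.2076899760749 219.77953771174398
lap_fixture [229. 226.] 0.89 [569. 167.  63.]
lever_grip [258. 244.] 0.76 [518.  80.  41.]
lever_grip [332. 238.] 0.5 [ 540. -145.   29.]
core [220. 217.] 0.55 [595. 194.  71.]
core [255. 246.] 0.44 [512.  91.   2.]
hone [374. 240.] 0.73 [ 539. -267.   71.]
hone [338. 233.] 0.66 [ 554. -160.   68.]
hone [344. 205.] 0.56 [ 641. -178.   43.]
hone_box [300. 260.] 0.84 [470. -53.   7.]
hone_box [334. 238.] 0.75 [ 540. -151.   31.]
spare_core_a [156. 259.] 0.77 [464. 389.  16.]
spare_core_a [321. 170.] 0.75 [ 755. -112.   16.]
lift_table [235. 223.] 0.56 [578. 146.  68.]
```

```bash
python3 - <<'E'
import cv2
a=cv2.imread('pics/top0.png')[130:330,120:420]; cv2.imwrite('pics/top0c.png',cv2.resize(a,None,fx=2.66,fy=2.66,interpolation=2))
a=cv2.imread('pics/side0.png')[130:380,140:440]; cv2.imwrite('pics/side0c.png',cv2.resize(a,None,fx=2.4,fy=2.4,interpolation=2))
E
```

```text
(no output)
```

View pics/top0c.png

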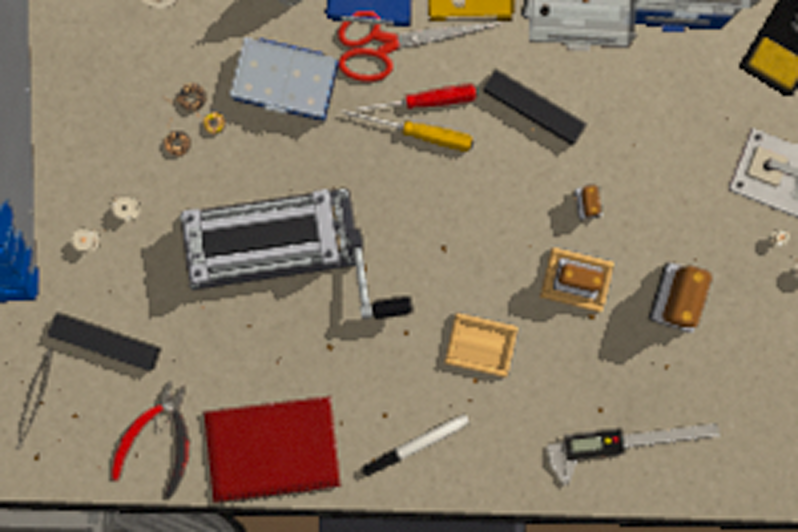

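View pics/side0c.png

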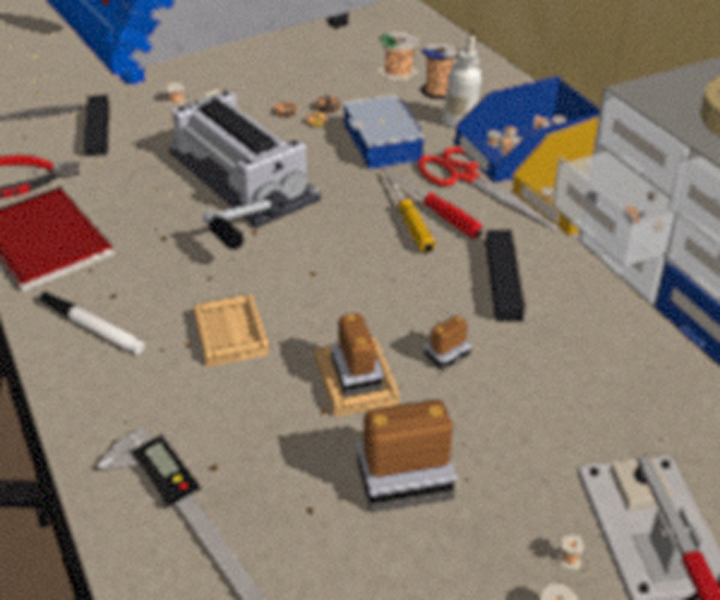

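The top view shows the fixture at crop (265,235), with its lever at the right end and the handle at (390,307). The middle hone sits in its box at (580,275). There is also an empty decoy box at (480,345), and a small and a large decoy hone. The two cameras' positions disagree somewhat, so I'll check the lens and fit from the clouds.

```bash
python3 - <<'E'
from h import *
c,R,t,f=cam('top'); print({k:(v if not hasattr(v,'shape') or v.size<10 else v.shape) for k,v in c.items()})
def rect(P): 
    r=cv2.minAreaRect(P[:,:2].astype(np.float32)); return np.round(r[0],1),np.round(r[1],1),round(r[2],1),len(P)
T={n:np.load(n+'0.npy').reshape(-1,3) for n in('top','side')}
for n,W in T.items():
    def box(x0,x1,y0,y1,z0,z1): return W[(W[:,0]>x0)&(W[:,0]<x1)&(W[:,1]>y0)&(W[:,1]<y1)&(W[:,2]>z0)&(W[:,2]<z1)]
    print(n)
    for nm,b in dict(hone=(500,600,-230,-130,50,72),boxrim=(490,600,-240,-130,10,22),fixtop=(480,680,95,310,60,82),fixcore=(480,680,95,310,71,84),
       grip=(480,570,50,100,28,60),spa=(400,520,300,450,12,30),spb=(690,800,-190,-60,12,30),bench=(420,460,-150,150,-20,20)).items():
        P=box(*b)
        if len(P)>5: print(nm,rect(P),'zmed',np.round(np.median(P[:,2]),1),'med',np.round(np.median(P,0),1))
E
```

```text
{'color': (420, 560, 3), 'depth': (420, 560), 'vfov': 52.78746475960662, 'cx': 278.2076899760749, 'cy': 219.77953771174398, 'rvec': array([ 2.22177031, -2.1600247 ,  0.08553468]), 'tvec': array([1.09627792e+00, 5.92211593e+02, 1.28587042e+03])}
top
hone (array([ 552.9, -163.9]), array([47.1, 23.9]), 78.0, 126) zmed 61.7 med [ 552.2 -164.2   61.7]
boxrim (array([ 551.9, -165.3]), array([74.4, 59.9]), 77.0, 183) zmed 14.5 med [ 552.5 -166.3   14.5]
fixtop (array([589.2, 195.8]), array([ 81.8, 171.1]), 10.2, 1062) zmed 69.8 med [588.4 198.9  69.8]
fixcore (array([583.5, 195.6]), array([ 76.3, 159.4]), 13.2, 442) zmed 74.0 med [587.7 205.2  74. ]
grip (array([535.8,  72.1]), array([73.6, 33. ]), 10.0, 127) zmed 43.0 med [518.5  77.6  43. ]
spa (array([451.7, 372.7]), array([150.4,  51.5]), 70.2, 390) zmed 19.3 med [464.5 379.6  19.3]
spb (array([ 753.2, -111.1]), array([125.4,  29.1]), 60.1, 357) zmed 19.4 med [ 751.7 -113.8   19.4]
bench (array([ 4.4e+02, -3.0e-01]), array([297.2,  39.9]), 89.9, 1232) zmed -0.3 med [ 4.401e+02  1.200e+00 -3.000e-01]
side
hone (array([ 553.1, -164.9]), array([47.7, 24.1]), 77.7, 224) zmed 62.4 med [ 550.6 -170.1   62.4]
boxrim (array([ 552.3, -166.7]), array([72.8, 60.6]), 77.2, 347) zmed 15.7 med [ 542.  -186.1   15.7]
fixtop (array([590.6, 195.8]), array([ 85. , 174.6]), 10.4, 768) zmed 69.3 med [585.7 181.8  69.3]
fixcore (array([590. , 198.7]), array([ 69. , 157.2]), 10.6, 303) zmed 74.7 med [588.4 197.6  74.7]
grip (array([535.4,  70. ]), array([69.9, 36.8]), 2.2, 129) zmed 42.9 med [517.9  79.4  42.9]
spa (array([461.5, 368.6]), array([156.8,  35.6]), 67.9, 218) zmed 20.4 med [462.7 371.5  20.4]
spb (array([ 754.5, -110.4]), array([129.6,  28.8]), 59.5, 403) zmed 20.3 med [ 748.8 -119.6   20.3]
bench (array([ 4.4e+02, -2.0e-01]), array([ 40. , 299.4]), 0.0, 1469) zmed 0.5 med [440.  -30.4   0.5]
```

```bash
python3 - <<'E'
from h import *
for n in('top','side'):
    I=cv2.imread(f'pics/{n}0.png').reshape(-1,3).max(1); W=np.load(n+'0.npy').reshape(-1,3); Z=W[:,2]
    def go(nm,b,dark):
        x0,x1,y0,y1,z0,z1=b
        m=(W[:,0]>x0)&(W[:,0]<x1)&(W[:,1]>y0)&(W[:,1]<y1)&(Z>z0)&(Z<z1)
        if dark:m&=I<dark
        P=W[m]; r=cv2.minAreaRect(P[:,:2].astype(np.float32)); print(n,nm,np.round(r[0],1),np.round(r[1],1),round(r[2],1),len(P),np.round(np.median(P,0),1))
    go('core',(520,660,115,285,68,84),60)
    go('handle',(480,570,30,100,25,62),60)
    go('base',(480,680,60,320,6,20),0)
    go('fixtop',(480,680,100,310,60,84),0)
E
```

```text
top core [587.8 206.7] [ 39.5 139.4] 2.8 382 [587.4 199.2  74. ]
top handle [526.5  71.8] [88.1 38.3] 56.0 92 [512.7  51.1  48.4]
top base [571.3 210.3] [231.  180.1] 83.2 369 [561.5 178.2  11.1]
top fixtop [589.2 195.8] [ 81.8 171.1] 10.2 1063 [588.3 199.1  69.8]
side core [586.9 196.6] [ 23.3 123. ] 11.1 219 [586.  189.3  74.8]
side handle [511.2  48.7] [15.3 37.8] 10.5 75 [508.3  46.9  48.5]
side base [579.4 191. ] [ 92.3 208.2] 17.9 425 [561.  167.9  12.4]
side fixtop [590.6 195.8] [ 85.  174.6] 10.4 768 [585.7 181.8  69.3]
```

Request:
drive_tool(rows=[{"offset": [0,0,4],"spin": 7.9,"jaw": 60},{"offset": [0,0,4],"spin": 7.9,"jaw": 60},{"offset": [0,0,4],"spin": 7.9,"jaw": 60},{"offset": [0,0,4],"spin": 7.9,"jaw": 60},{"offset": [0,0,4],"spin": 7.9,"jaw": 60},{"offset": [0,0,4],"spin": 7.9,"jaw": 60},{"offset": [0,0,4],"spin": 7.9,"jaw": 60},{"offset": [0,0,4],"spin": 7.9,"jaw": 60},{"offset": [0,0,4],"spin": 7.9,"jaw": 60},{"offset": [0,0,4],"spin": 7.9,"jaw": 60}], force=35)

```text
clock: 1.85
eef_pos: [218.6, 504.7, 262.5]
eef_rot: [-3.142, -0.0, 1.348]
wrist_force: [0.7, -0.0, 0.0]
finger_gap: 59.9
```

Request:
drive_tool(rows=[{"offset": [-29,23.5,0],"spin": 0,"jaw": 60},{"offset": [-29,23.5,0],"spin": 0,"jaw": 60},{"offset": [-29,23.5,0],"spin": 0,"jaw": 60},{"offset": [-29,23.5,0],"spin": 0,"jaw": 60},{"offset": [-29,23.5,0],"spin": 0,"jaw": 60},{"offset": [-29,23.5,0],"spin": 0,"jaw": 60},{"offset": [-29,23.5,0],"spin": 0,"jaw": 60},{"offset": [-29,23.5,0],"spin": 0,"jaw": 60},{"offset": [-29,23.5,0],"spin": 0,"jaw": 60},{"offset": [-29,23.5,0],"spin": 0,"jaw": 60},{"offset": [-29,23.5,0],"spin": 0,"jaw": 60},{"offset": [-29,23.5,0],"spin": 0,"jaw": 60},{"offset": [-29,23.5,0],"spin": 0,"jaw": 60},{"offset": [-29,23.5,0],"spin": 0,"jaw": 60},{"offset": [-29,23.5,0],"spin": 0,"jaw": 60},{"offset": [-29,23.5,0],"spin": 0,"jaw": 60},{"offset": [-29,23.5,0],"spin": 0,"jaw": 60},{"offset": [-29,23.5,0],"spin": 0,"jaw": 60},{"offset": [-29,23.5,0],"spin": 0,"jaw": 60},{"offset": [-29,23.5,0],"spin": 0,"jaw": 60}])

```text
clock: 3.85
eef_pos: [553.3, -164.4, 262.7]
eef_rot: [3.141, -0.0, 1.354]
wrist_force: [1.3, 0.4, -0.1]
finger_gap: 60.2
```

```bash
cat >> h.py <<'E'
def goto(x,y,z,yawdeg=None):
    """tool-frame shift from the present pose (spin first, then shift)"""
    s=manip.read_state(); y0=np.degrees(s['eef_rot'][2]); sp=0
    if yawdeg is not None: sp=-((yawdeg-y0+90)%180-90)
    a=np.radians(y0-sp); d=np.array([x,y,z])-s['eef_pos']
    print('clk',round(s['clock'],2),'pos',np.round(s['eef_pos'],1),'rot',np.round(np.degrees(s['eef_rot']),2),'F',np.round(s['wrist_force'],1),'gap',round(s['finger_gap'],1))
    print(' spin',round(sp,2),'shift',np.round([np.cos(a)*d[0]+np.sin(a)*d[1],np.sin(a)*d[0]-np.cos(a)*d[1],-d[2]],1))
E
python3 - <<'E'
from h import *
goto(553,-164.5,130,77.8)
# profile along fixture y on the centre line
o=np.array([587.3,198.5]);a=np.radians(10.4);X=np.array([np.cos(a),np.sin(a)]);Y=np.array([-np.sin(a),np.cos(a)])
W=np.load('top0.npy').reshape(-1,3); q=W[:,:2]-o; lx=q@X; ly=q@Y
for y in range(-120,116,8):
    m=(abs(ly-y)<4)&(abs(lx)<12); m2=(abs(ly-y)<4)&(abs(lx)<45)&(W[:,2]>55)
    print(y,np.round(np.median(W[m,2]),1),np.round(W[m,2].max() if m.any() else 0,1),np.round([lx[m2].min(),lx[m2].max()],1) if m2.any() else '')
E
```

```text
clk 3.85 pos [ 553.3 -164.4  262.7] rot [179.99  -0.    77.57] F [ 1.3  0.4 -0.1] gap 60.2
 spin -0.23 shift [ -0.2  -0.3 132.7]
-120 -0.5 4.0 
-112 -0.5 35.5 
-104 12.1 37.5 
-96 12.2 35.6 
-88 40.2 62.8 [-2.2  4.2]
-80 65.8 72.5 [-37.8  41.8]
-72 68.4 71.9 [-39.8  42. ]
-64 68.9 76.8 [-39.2  39.5]
-56 72.9 81.4 [-22.1  35.9]
-48 74.3 77.9 [-24.   24.8]
-40 74.1 78.4 [-23.1  35.4]
-32 74.2 78.6 [-24.1  26.8]
-24 73.9 80.5 [-35.1  24.9]
-16 73.6 77.7 [-24.1  26.5]
-8 75.0 78.7 [-23.8  37.7]
0 74.2 80.1 [-34.7  26.1]
8 74.9 79.9 [-33.3  37.5]
16 72.8 79.5 [-34.4  38. ]
24 73.2 78.5 [-22.1  36.1]
32 74.2 79.3 [-31.7  24.7]
40 73.4 78.0 [-22.5  26.2]
48 74.9 77.4 [-32.9  27.1]
56 74.4 82.5 [-23.4  25.6]
64 71.0 76.3 [-39.1  42.2]
72 72.3 76.1 [-38.4  42.6]
80 66.8 72.4 [-37.3  40.8]
88 15.2 15.2 
96 5.9 15.5 
104 -0.8 2.5 
112 -0.6 3.3
```

Request:
drive_tool(rows=[{"offset": [0,0,15],"spin": 0,"jaw": 60},{"offset": [0,0,20],"spin": 0,"jaw": 60},{"offset": [0,0,20],"spin": 0,"jaw": 60},{"offset": [0,0,20],"spin": 0,"jaw": 60},{"offset": [0,0,20],"spin": 0,"jaw": 60},{"offset": [0,0,15],"spin": 0,"jaw": 60},{"offset": [0,0,12],"spin": 0,"jaw": 60},{"offset": [0,0,10],"spin": 0,"jaw": 60},{"offset": [0,0,0],"spin": 0,"jaw": 50},{"offset": [0,0,0],"spin": 0,"jaw": 40},{"offset": [0,0,0],"spin": 0,"jaw": 30},{"offset": [0,0,0],"spin": 0,"jaw": 20},{"offset": [0,0,0],"spin": 0,"jaw": 10},{"offset": [0,0,0],"spin": 0,"jaw": 10},{"offset": [0,0,0],"spin": 0,"jaw": 10},{"offset": [0,0,0],"spin": 0,"jaw": 10}], force=35)

```text
clock: 5.45
eef_pos: [553.0, -162.9, 130.8]
eef_rot: [3.141, 0.0, 1.354]
wrist_force: [0.4, -0.1, 1.4]
finger_gap: 23.7
```

Request:
drive_tool(rows=[{"offset": [0,0,-4],"spin": 0,"jaw": 10},{"offset": [0,0,-8],"spin": 0,"jaw": 10},{"offset": [0,0,-15],"spin": 0,"jaw": 10},{"offset": [0,0,-20],"spin": 0,"jaw": 10},{"offset": [0,0,-20],"spin": 0,"jaw": 10},{"offset": [0,0,-20],"spin": 0,"jaw": 10},{"offset": [0,0,-13],"spin": 0,"jaw": 10},{"offset": [0,0,0],"spin": 0,"jaw": 10},{"offset": [0,0,0],"spin": 0,"jaw": 10}])

```text
clock: 6.35
eef_pos: [552.7, -162.8, 230.4]
eef_rot: [-3.141, -0.0, 1.354]
wrist_force: [-0.1, -0.5, -1.9]
finger_gap: 24.0
```

```bash
python3 - <<'E'
from h import *
o=np.array([588,198.7]);a=np.radians(10.4);X=np.array([np.cos(a),np.sin(a)]);Y=np.array([-np.sin(a),np.cos(a)])
p=o-45*Y; print(p)
goto(p[0],p[1],230,10.4+90)
for n in('side',):
    c,R,t,f=cam(n); u,v=map(int,proj([553,-164,165],c,R,t,f)); print(u,v)
    I=c['color'][max(0,v-100):v+120,u-130:u+130]; cv2.imwrite('pics/a.png',cv2.resize(I,None,fx=2.5,fy=2.5))
    P=cloud(c,R,t,f).reshape(-1,3); m=(abs(P[:,0]-553)<45)&(abs(P[:,1]+164)<40)&(P[:,2]>60)&(P[:,2]<160); print(np.percentile(P[m,2],[0,1,5]))
E
```

```text
[596.12336154 154.43928381]
clk 6.35 pos [ 552.7 -162.8  230.4] rot [-179.99   -0.     77.58] F [-0.1 -0.5 -1.9] gap 24.0
 spin -22.82 shift [304.2 100.    0.4]
288 228
[107.11179126 107.97318091 110.67328265]
```

View pics/a.png

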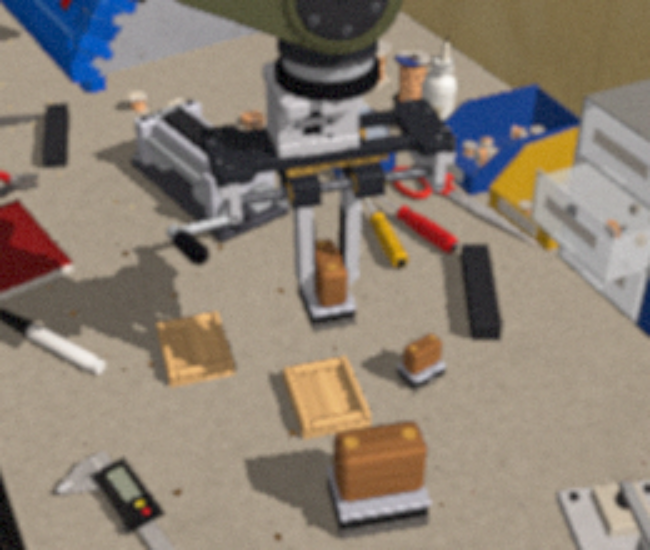

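The hone (mid-size) hangs square in the grip at about (330,280), its underside at z≈107, and its box at (327,395) is empty. Next I go above the lever end of the bar.

Request:
drive_tool(rows=[{"offset": [0,0,0],"spin": -7.6,"jaw": 10},{"offset": [0,0,0],"spin": -7.6,"jaw": 10},{"offset": [0,0,0],"spin": -7.6,"jaw": 10},{"offset": [14,5,0],"spin": 0,"jaw": 10},{"offset": [30,10,0],"spin": 0,"jaw": 10},{"offset": [40,13,0],"spin": 0,"jaw": 10},{"offset": [40,13,0],"spin": 0,"jaw": 10},{"offset": [40,13,0],"spin": 0,"jaw": 10},{"offset": [40,13,0],"spin": 0,"jaw": 10},{"offset": [40,13,0],"spin": 0,"jaw": 10},{"offset": [30,10,0],"spin": 0,"jaw": 10},{"offset": [20,7,0],"spin": 0,"jaw": 10},{"offset": [10,3,5],"spin": 0,"jaw": 10},{"offset": [0,0,5],"spin": 0,"jaw": 10},{"offset": [0,0,5],"spin": 0,"jaw": 10},{"offset": [0,0,5],"spin": 0,"jaw": 10},{"offset": [0,0,0],"spin": 0,"jaw": 10},{"offset": [0,0,0],"spin": 0,"jaw": 10}])

```text
clock: 8.2
eef_pos: [596.5, 153.5, 210.7]
eef_rot: [-3.142, 0.0, 1.751]
wrist_force: [-1.0, 0.1, -0.9]
finger_gap: 23.8
```

```bash
python3 - <<'E'
from h import *
goto(596.1,154.4,199,100.4)
goto(*( [588-45*.1805, 198.7+45*.9836,199]),100.4)
for n in('top','side'):
    c,R,t,f=cam(n); u,v=map(int,proj([590,180,90],c,R,t,f))
    I=c['color'][v-60:v+60,u-80:u+80]; cv2.imwrite(f'pics/b{n}.png',cv2.resize(I,None,fx=4,fy=4))
    np.save(n+'1.npy',cloud(c,R,t,f)); cv2.imwrite(f'pics/{n}1.png',c['color'])
I=np.hstack([cv2.imread('pics/btop.png'),cv2.imread('pics/bside.png')]); cv2.imwrite('pics/b.png',cv2.resize(I,(800,300)))
E
```

```text
clk 8.2 pos [596.5 153.5 210.7] rot [-180.      0.    100.31] F [-1.   0.1 -0.9] gap 23.8
 spin -0.09 shift [ 0.9 -0.3 11.7]
clk 8.2 pos [596.5 153.5 210.7] rot [-180.      0.    100.31] F [-1.   0.1 -0.9] gap 23.8
 spin -0.09 shift [91.  -0.2 11.7]
```

View pics/bside.png

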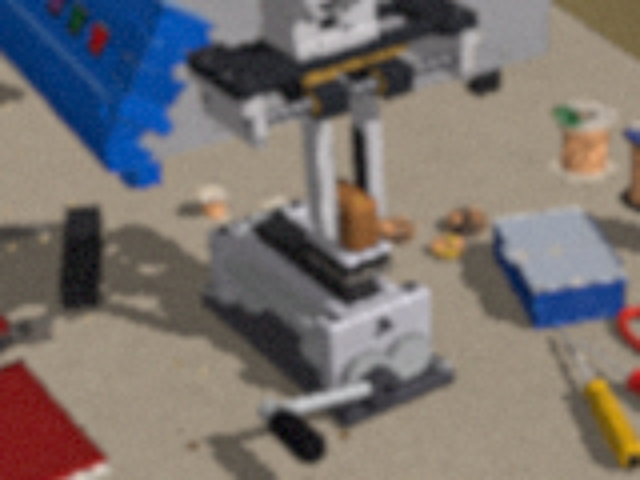

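The hone hovers over the lever end of the bar. A quick numeric check of how well it is centred:

```bash
python3 - <<'E'
from h import *
o=np.array([588,198.7]);a=np.radians(10.4);X=np.array([np.cos(a),np.sin(a)]);Y=np.array([-np.sin(a),np.cos(a)])
W=np.load('side1.npy').reshape(-1,3);q=W[:,:2]-o; lx=q@X; ly=q@Y
m=(abs(lx)<35)&(ly>-85)&(ly<0)&(W[:,2]>90)&(W[:,2]<106)
print(m.sum(),np.percentile(lx[m],[1,5,50,95,99]),np.percentile(ly[m],[1,5,95,99]))
for n in('side0','side1','top0'):
    W=np.load(n+'.npy').reshape(-1,3);q=W[:,:2]-o; lx=q@X; ly=q@Y; I=cv2.imread(f'pics/{n}.png').reshape(-1,3).max(1)
    m=(abs(lx)<22)&(ly>-15)&(ly<60)&(W[:,2]>71)&(W[:,2]<79)
    for lo,hi in((-15,10),(10,35),(35,60)):
        k=m&(ly>lo)&(ly<hi)&(I<65); print(n,lo,k.sum(),np.percentile(lx[k],[3,50,97]).round(1),np.median(W[k,2]))
E
```

```text
109 [-17.78496448 -17.09076511 -12.43728534  15.20679881  18.29762516] [-73.16040312 -72.29071783 -29.49251064 -24.31552789]
side0 -15 40 [-11.8  -2.5   9.4] 74.94062079872805
side0 10 41 [-12.2  -3.4   8.6] 74.90905098517592
side0 35 30 [-11.8  -1.3   7. ] 74.70046941406495
side1 -15 20 [-12.8  -8.8  -0.1] 74.89752366010418
side1 10 32 [-12.4  -6.4   6.7] 74.89864567811532
side1 35 34 [-11.4  -1.8   7.9] 75.09231541713645
top0 -15 66 [-12.7  -0.6  12.3] 74.47953882369723
top0 10 63 [-12.3  -0.3  11.7] 73.99845641546234
top0 35 69 [-11.6   0.8  12.1] 74.46474855710409
```

Request:
drive_tool(rows=[{"offset": [4,-0.5,3],"spin": 0,"jaw": 10},{"offset": [0,0,4],"spin": 0,"jaw": 10},{"offset": [0,0,3],"spin": 0,"jaw": 10},{"offset": [0,0,0],"spin": 0,"jaw": 10},{"offset": [0,0,0],"spin": 0,"jaw": 10}])

```text
clock: 8.8
eef_pos: [595.3, 158.0, 200.6]
eef_rot: [-3.141, 0.0, 1.752]
wrist_force: [0.8, -0.1, -1.4]
finger_gap: 23.9
```

Request:
drive_tool(rows=[{"offset": [0,0,1],"spin": 0,"jaw": 10},{"offset": [0,0,0],"spin": 0,"jaw": 10},{"offset": [0,0,0],"spin": 0,"jaw": 10}])

```text
clock: 9.1
eef_pos: [595.3, 158.0, 199.7]
eef_rot: [3.142, 0.0, 1.752]
wrist_force: [-0.4, 0.4, -1.5]
finger_gap: 23.5
```

Request:
drive_tool(rows=[{"offset": [0,0,1],"spin": 0,"jaw": 10},{"offset": [0,0,0],"spin": 0,"jaw": 10},{"offset": [0,0,0],"spin": 0,"jaw": 10}])

```text
clock: 9.4
eef_pos: [595.3, 158.0, 198.7]
eef_rot: [3.141, 0.0, 1.752]
wrist_force: [0.1, -0.5, -0.5]
finger_gap: 24.0
```

Request:
drive_tool(rows=[{"offset": [0,0,1],"spin": 0,"jaw": 10},{"offset": [0,0,0],"spin": 0,"jaw": 10},{"offset": [0,0,0],"spin": 0,"jaw": 10}])

```text
clock: 9.7
eef_pos: [595.3, 158.0, 197.9]
eef_rot: [3.141, 0.0, 1.752]
wrist_force: [0.0, -1.3, 1.3]
finger_gap: 23.6
```

Request:
drive_tool(rows=[{"offset": [0,0,1.2],"spin": 0,"jaw": 10},{"offset": [0,0,1.2],"spin": 0,"jaw": 10},{"offset": [0,0,0],"spin": 0,"jaw": 10}])

```text
clock: 10.0
eef_pos: [595.3, 158.0, 195.4]
eef_rot: [3.141, 0.0, 1.752]
wrist_force: [-0.4, -0.8, 6.2]
finger_gap: 23.5
```

Request:
drive_tool(rows=[{"offset": [2,0,0],"spin": 0,"jaw": 10},{"offset": [4,0,0],"spin": 0,"jaw": 10},{"offset": [4,0,0],"spin": 0,"jaw": 10},{"offset": [4,0,0],"spin": 0,"jaw": 10},{"offset": [4,0,0],"spin": 0,"jaw": 10},{"offset": [4,0,0],"spin": 0,"jaw": 10}])

```text
clock: 10.6
eef_pos: [591.4, 179.8, 195.4]
eef_rot: [3.141, 0.0, 1.752]
wrist_force: [0.4, -3.6, 5.2]
finger_gap: 23.9
```

Request:
drive_tool(rows=[{"offset": [4,0,0],"spin": 0,"jaw": 10},{"offset": [4,0,0],"spin": 0,"jaw": 10},{"offset": [4,0,0],"spin": 0,"jaw": 10},{"offset": [4,0,0],"spin": 0,"jaw": 10},{"offset": [4,0,0],"spin": 0,"jaw": 10},{"offset": [4,0,0],"spin": 0,"jaw": 10},{"offset": [4,0,0],"spin": 0,"jaw": 10},{"offset": [4,0,0],"spin": 0,"jaw": 10},{"offset": [4,0,0],"spin": 0,"jaw": 10},{"offset": [4,0,0],"spin": 0,"jaw": 10},{"offset": [4,0,0],"spin": 0,"jaw": 10},{"offset": [4,0,0],"spin": 0,"jaw": 10},{"offset": [4,0,0],"spin": 0,"jaw": 10},{"offset": [4,0,0],"spin": 0,"jaw": 10},{"offset": [4,0,0],"spin": 0,"jaw": 10},{"offset": [4,0,0],"spin": 0,"jaw": 10},{"offset": [4,0,0],"spin": 0,"jaw": 10},{"offset": [0,0,0],"spin": 0,"jaw": 10}])

```text
clock: 12.4
eef_pos: [579.0, 247.0, 195.4]
eef_rot: [3.141, 0.0, 1.752]
wrist_force: [0.1, -1.2, 5.1]
finger_gap: 24.2
```

Request:
drive_tool(rows=[{"offset": [0,0,-3],"spin": 0,"jaw": 10},{"offset": [0,0,-6],"spin": 0,"jaw": 10},{"offset": [0,0,-10],"spin": 0,"jaw": 10},{"offset": [0,0,-10],"spin": 0,"jaw": 10},{"offset": [0,0,-6],"spin": 0,"jaw": 10}])

```text
clock: 12.9
eef_pos: [579.2, 246.7, 231.6]
eef_rot: [3.141, -0.0, 1.752]
wrist_force: [-0.4, -0.6, -0.4]
finger_gap: 24.3
```

```bash
python3 - <<'E'
from h import *
goto(552.7,-162.8,230,77.58)
E
```

```text
clk 12.9 pos [579.2 246.7 231.6] rot [ 1.7994e+02 -2.0000e-02  1.0038e+02] F [-0.4 -0.6 -0.4] gap 24.3
 spin 22.8 shift [-405.6   62.2    1.6]
```

Request:
drive_tool(rows=[{"offset": [0,0,0],"spin": 7.6,"jaw": 10},{"offset": [0,0,0],"spin": 7.6,"jaw": 10},{"offset": [0,0,0],"spin": 7.6,"jaw": 10},{"offset": [-20,3,0],"spin": 0,"jaw": 10},{"offset": [-33,5.1,0],"spin": 0,"jaw": 10},{"offset": [-33,5.1,0],"spin": 0,"jaw": 10},{"offset": [-33,5.1,0],"spin": 0,"jaw": 10},{"offset": [-33,5.1,0],"spin": 0,"jaw": 10},{"offset": [-33,5.1,0],"spin": 0,"jaw": 10},{"offset": [-33,5.1,0],"spin": 0,"jaw": 10},{"offset": [-33,5.1,0],"spin": 0,"jaw": 10},{"offset": [-33,5.1,0],"spin": 0,"jaw": 10},{"offset": [-33,5.1,0],"spin": 0,"jaw": 10},{"offset": [-33,5.1,0],"spin": 0,"jaw": 10},{"offset": [-33,5.1,0],"spin": 0,"jaw": 10},{"offset": [-22,3,0],"spin": 0,"jaw": 10},{"offset": [0,0,0],"spin": 0,"jaw": 10},{"offset": [0,0,0],"spin": 0,"jaw": 10}])

```text
clock: 14.7
eef_pos: [552.1, -162.8, 230.3]
eef_rot: [-3.141, -0.0, 1.355]
wrist_force: [0.7, 0.2, -0.9]
finger_gap: 24.0
```

```bash
python3 - <<'E'
from h import *
goto(552.7,-162.8,130.8,77.58)
c,R,t,f=cam('side'); W=cloud(c,R,t,f).reshape(-1,3)
m=(abs(W[:,0]-553)<50)&(abs(W[:,1]+164)<50)
for nm,lo,hi in(('rim',10,22),('hone',105,128)):
    P=W[m&(W[:,2]>lo)&(W[:,2]<hi)]; r=cv2.minAreaRect(P[:,:2].astype(np.float32)); print(nm,r,len(P),P[:,2].min())
E
```

```text
clk 14.7 pos [ 552.1 -162.8  230.3] rot [-1.7999e+02 -1.0000e-02  7.7610e+01] F [ 0.7  0.2 -0.9] gap 24.0
 spin 0.03 shift [ 0.1  0.6 99.5]
rim ((552.7890014648438, -164.18515014648438), (77.34546661376953, 60.28509521484375), 76.83271789550781) 354 10.097165176425433
hone ((552.6693115234375, -164.57962036132812), (50.26118087768555, 36.49565124511719), 77.63587951660156) 229 107.52601932157854
```

Request:
drive_tool(rows=[{"offset": [0.3,0.5,12],"spin": 0,"jaw": 10},{"offset": [0,0,20],"spin": 0,"jaw": 10},{"offset": [0,0,20],"spin": 0,"jaw": 10},{"offset": [0,0,15],"spin": 0,"jaw": 10},{"offset": [0,0,10],"spin": 0,"jaw": 10},{"offset": [0,0,8],"spin": 0,"jaw": 10},{"offset": [0,0,6],"spin": 0,"jaw": 10},{"offset": [0,0,4],"spin": 0,"jaw": 10},{"offset": [0,0,2],"spin": 0,"jaw": 10},{"offset": [0,0,2],"spin": 0,"jaw": 10},{"offset": [0,0,0],"spin": 0,"jaw": 10}])

```text
clock: 15.85
eef_pos: [553.1, -162.2, 131.3]
eef_rot: [3.141, 0.0, 1.354]
wrist_force: [-0.3, -0.0, -1.0]
finger_gap: 23.5
```

Request:
drive_tool(rows=[{"offset": [0,0,0.6],"spin": 0,"jaw": 10},{"offset": [0,0,0],"spin": 0,"jaw": 28},{"offset": [0,0,0],"spin": 0,"jaw": 40},{"offset": [0,0,0],"spin": 0,"jaw": 60},{"offset": [0,0,0],"spin": 0,"jaw": 60},{"offset": [0,0,0],"spin": 0,"jaw": 60},{"offset": [0,0,-10],"spin": 0,"jaw": 60},{"offset": [0,0,-20],"spin": 0,"jaw": 60},{"offset": [0,0,-25],"spin": 0,"jaw": 60},{"offset": [0,0,-25],"spin": 0,"jaw": 60},{"offset": [0,0,-20],"spin": 0,"jaw": 60},{"offset": [0,0,0],"spin": 0,"jaw": 60}])

```text
clock: 17.05
eef_pos: [553.8, -162.4, 234.1]
eef_rot: [3.136, 0.001, 1.354]
wrist_force: [0.2, 0.3, -0.4]
finger_gap: 60.0
```

```bash
python3 - <<'E'
from h import *
for n in('top','side'):
    c,R,t,f=cam(n); W=cloud(c,R,t,f).reshape(-1,3); I=c['color'].reshape(-1,3).max(1)
    m=(abs(W[:,0]-553)<50)&(abs(W[:,1]+164)<50)&(W[:,2]>50)&(W[:,2]<75)
    P=W[m]; 
    if len(P): print(n,'hone',cv2.minAreaRect(P[:,:2].astype(np.float32)),P[:,2].max(),np.median(P[:,2]))
    m=(abs(W[:,0]-512)<45)&(abs(W[:,1]-50)<35)&(W[:,2]>36)&(W[:,2]<56)&(I<65)
    P=W[m]
    if len(P): print(n,'grip',cv2.minAreaRect(P[:,:2].astype(np.float32)),np.median(P,0),np.percentile(P[:,2],95))
    if n=='side': cv2.imwrite('pics/c.png',cv2.resize(c['color'][120:380,130:440],None,fx=2.3,fy=2.3))
o=np.array([587.5,198.6]);a=np.radians(10.4);X=np.array([np.cos(a),np.sin(a)]);Y=np.array([-np.sin(a),np.cos(a)])
h=o-101*X-134*Y; print(h); goto(h[0],h[1],200,100.4)
E
```

```text
top hone ((557.23388671875, -141.3626708984375), (4.567110061645508, 18.042749404907227), 89.22648620605469) 65.27007201177034 59.00220436221759
top grip ((512.2169189453125, 50.158058166503906), (19.24376106262207, 42.971797943115234), 10.89889907836914) [512.60416876  49.78892211  48.7238461 ] 53.57056629595525
side hone ((553.7943725585938, -163.59945678710938), (48.4677619934082, 24.391199111938477), 77.04486083984375) 65.6665847681203 62.23684502311712
side grip ((511.2558288574219, 45.674163818359375), (14.031913757324219, 43.64800262451172), 11.603006362915039) [509.89625219  42.26097725  47.58868261] 51.88536060808621
[512.34884691  48.56898924]
clk 17.15 pos [ 553.  -162.1  230.6] rot [179.98   0.    77.58] F [-0.3 -0.3 -0.1] gap 60.2
 spin -22.82 shift [214.5  -1.9  30.6]
```

View pics/c.png

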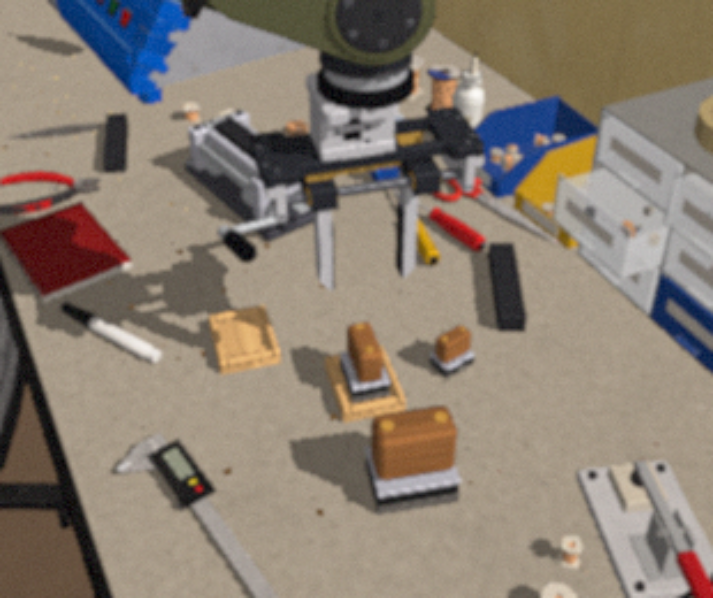

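The hone stands in its box again at crop (365,365), and the box, spares and decoys are undisturbed. Now the lever.

Request:
drive_tool(rows=[{"offset": [0,0,0],"spin": -7.6,"jaw": 54},{"offset": [0,0,0],"spin": -7.6,"jaw": 54},{"offset": [0,0,0],"spin": -7.6,"jaw": 54},{"offset": [25,0,0],"spin": 0,"jaw": 54},{"offset": [35,0,5],"spin": 0,"jaw": 54},{"offset": [35,0,5],"spin": 0,"jaw": 54},{"offset": [35,0,5],"spin": 0,"jaw": 54},{"offset": [35,0,5],"spin": 0,"jaw": 54},{"offset": [30,-1,5],"spin": 0,"jaw": 54},{"offset": [19,-1,5],"spin": 0,"jaw": 54},{"offset": [0,0,0],"spin": 0,"jaw": 54},{"offset": [0,0,0],"spin": 0,"jaw": 54}])

```text
clock: 18.35
eef_pos: [512.4, 47.8, 200.0]
eef_rot: [-3.14, -0.0, 1.753]
wrist_force: [-0.5, -0.3, -0.3]
finger_gap: 54.0
```

```bash
python3 - <<'E'
from h import *
goto(512.3,49,120,100.4)
E
```

```text
clk 18.35 pos [512.4  47.8 200. ] rot [-179.93   -0.    100.42] F [-0.5 -0.3 -0.3] gap 54.0
 spin 0.02 shift [ 1.2  0.1 80. ]
```

Request:
drive_tool(rows=[{"offset": [0,0,15],"spin": 0,"jaw": 54},{"offset": [0,0,20],"spin": 0,"jaw": 54},{"offset": [0,0,20],"spin": 0,"jaw": 54},{"offset": [0,0,15],"spin": 0,"jaw": 54},{"offset": [0,0,10],"spin": 0,"jaw": 54},{"offset": [0,0,0],"spin": 0,"jaw": 45},{"offset": [0,0,0],"spin": 0,"jaw": 35},{"offset": [0,0,0],"spin": 0,"jaw": 25},{"offset": [0,0,0],"spin": 0,"jaw": 15},{"offset": [0,0,0],"spin": 0,"jaw": 10},{"offset": [0,0,0],"spin": 0,"jaw": 10},{"offset": [0,0,0],"spin": 0,"jaw": 10}], force=25)

```text
clock: 19.55
eef_pos: [513.3, 48.0, 121.3]
eef_rot: [3.139, 0.0, 1.752]
wrist_force: [5.5, 0.3, 0.3]
finger_gap: 21.3
```

```bash
python3 - <<'E'
import numpy as np
a=1.4-np.linspace(0,1.4,21); p=85*np.c_[-np.sin(a),np.cos(a)]; print(np.diff(p,axis=0).round(1).tolist())
E
```

```text
[[1.2, 5.8], [1.6, 5.7], [2.0, 5.6], [2.4, 5.4], [2.8, 5.3], [3.1, 5.1], [3.5, 4.8], [3.8, 4.6], [4.1, 4.3], [4.4, 4.0], [4.7, 3.7], [4.9, 3.3], [5.1, 3.0], [5.3, 2.6], [5.5, 2.2], [5.7, 1.8], [5.8, 1.4], [5.9, 1.0], [5.9, 0.6], [5.9, 0.2]]
```

Request:
drive_tool(rows=[{"offset": [0,0.8,0],"spin": 0,"jaw": 10},{"offset": [0,1.2,-5.8],"spin": 0,"jaw": 10},{"offset": [0,1.6,-5.7],"spin": 0,"jaw": 10},{"offset": [0,2.0,-5.6],"spin": 0,"jaw": 10},{"offset": [0,2.4,-5.4],"spin": 0,"jaw": 10},{"offset": [0,2.8,-5.3],"spin": 0,"jaw": 10},{"offset": [0,3.1,-5.1],"spin": 0,"jaw": 10},{"offset": [0,3.5,-4.8],"spin": 0,"jaw": 10},{"offset": [0,3.8,-4.6],"spin": 0,"jaw": 10},{"offset": [0,0,0],"spin": 0,"jaw": 10}])

```text
clock: 20.55
eef_pos: [533.8, 51.8, 163.6]
eef_rot: [3.141, 0.0, 1.752]
wrist_force: [-2.6, -5.4, 0.5]
finger_gap: 21.3
```

Request:
drive_tool(rows=[{"offset": [0,4.1,-4.3],"spin": 0,"jaw": 10},{"offset": [0,4.4,-4.0],"spin": 0,"jaw": 10},{"offset": [0,4.7,-3.7],"spin": 0,"jaw": 10},{"offset": [0,4.9,-3.3],"spin": 0,"jaw": 10},{"offset": [0,5.1,-3.0],"spin": 0,"jaw": 10},{"offset": [0,5.3,-2.6],"spin": 0,"jaw": 10},{"offset": [0,0,0],"spin": 0,"jaw": 10}])

```text
clock: 21.25
eef_pos: [561.9, 56.8, 184.5]
eef_rot: [3.141, 0.0, 1.752]
wrist_force: [-1.4, -6.1, 2.2]
finger_gap: 21.3
```

Request:
drive_tool(rows=[{"offset": [0,5.5,-2.2],"spin": 0,"jaw": 10},{"offset": [0,5.7,-1.8],"spin": 0,"jaw": 10},{"offset": [0,5.8,-1.4],"spin": 0,"jaw": 10},{"offset": [0,5.9,-1.0],"spin": 0,"jaw": 10},{"offset": [0,5.9,-0.6],"spin": 0,"jaw": 10},{"offset": [0,5.9,-0.2],"spin": 0,"jaw": 10},{"offset": [0,0,0],"spin": 0,"jaw": 10},{"offset": [0,0,0],"spin": 0,"jaw": 10}])

```text
clock: 22.05
eef_pos: [596.1, 63.0, 191.9]
eef_rot: [3.14, 0.001, 1.752]
wrist_force: [-0.5, -4.7, 3.7]
finger_gap: 21.2
```

```bash
python3 - <<'E'
from h import *
o=np.array([587.5,198.6]);a=np.radians(10.4);X=np.array([np.cos(a),np.sin(a)]);Y=np.array([-np.sin(a),np.cos(a)])
s=manip.read_state(); q=s['eef_pos'][:2]-o; print('tool in fixture',q@X,q@Y,s['eef_pos'][2]-78,s['wrist_force'],s['clock'],s['finger_gap'])
for n in('top','side'):
    c,R,t,f=cam(n); W=cloud(c,R,t,f).reshape(-1,3); q=W[:,:2]-o; lx=q@X; ly=q@Y; I=c['color'].reshape(-1,3).max(1)
    for lo,hi in((-58,-30),(-30,0),(0,30),(30,58)):
        m=(abs(lx)<9)&(ly>lo)&(ly<hi)&(W[:,2]<110)&(W[:,2]>60); print(n,lo,m.sum(),np.median(W[m,2]) if m.any() else '')
    m=(abs(lx+17)<30)&(ly>-165)&(ly<-108)&(W[:,2]>85)&(W[:,2]<135)&(I<60)
    if m.any(): print('handle',m.sum(),np.median(lx[m]),np.percentile(lx[m],[2,98]),np.percentile(W[m,2],[2,98]))
    u,v=map(int,proj([580,150,80],c,R,t,f)); cv2.imwrite(f'pics/d{n}.png',cv2.resize(c['color'][v-90:v+80,u-100:u+100],None,fx=3.5,fy=3.5,interpolation=2))
E
```

```text
tool in fixture -16.034845190078755 -134.97255751359677 113.93041656186352 [-0.47813125 -4.73295577  3.66500869] 22.05 21.155404951551123
top -58 43 81.84368594452856
top -30 62 82.15630884239131
top 0 63 83.01014622396994
top 30 60 82.31275368532899
side -58 36 83.57891959893249
side -30 33 83.60609460708142
side 0 21 83.483986466004
side 30 17 83.51114670115342
handle 70 -16.8001755797654 [-25.60937433  -2.72906734] [106.75816054 131.81393136]
```

View pics/dside.png

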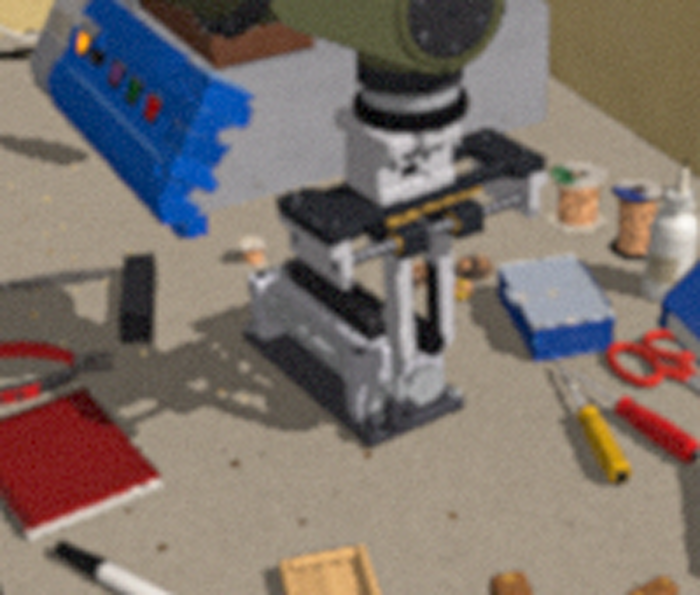

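The lever stands upright in the grip. The core's top reads about 83.5 mm in the side camera, up from 74.9 mm and level along its length, which is full lift. Handing in.

```bash
python3 - <<'E'
from h import *
print(manip.sign_off())
E
```

```text
the job is handed in; nothing more can be done
None
```

The job is done and handed in at about 22 s of the 64 s allowed; no verdict was reported.

- **Honing:** I took the middle-sized hone from its box, the one farther from the base. I drew it once along the bar from the lever end to past the stop end, about 90 mm. The handle was about 3.5 mm below first touch, and the net pressure was about 7 N. The stone was centred to about 1 mm.
- **Returning the hone:** I set it back in its box. The side camera showed it seated, within about 1 mm of the box centre.
- **Lifting the bar:** I swung the lever up along its arc and the gripper is still holding it. The handle reads within about 1 mm of directly above the shaft. The bar's top rose from 74.9 to 83.5 mm in the side camera and is level along its length, so the lift is full.
- **Surroundings:** The spare bars and look-alikes were unmoved in the pictures I viewed.

**Readings that differed:** The top camera read the raised bar about 1 mm lower than the side camera. With the lever held upright, the wrist still showed a side force of about 5 N along the handle's axis and about 4 N upward. That is well under the limits, and I left it.

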